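# Find the loose platform bolt and hold its cap open

### The arm

A 6-joint arm with a two-finger parallel gripper is mounted at the origin on the work surface. World frame = base frame: x ahead of the robot, y to its left, z up, the work surface at z = 0. Lengths are in mm, angles in rad, forces in N, time in s.
With the tool pointing down it reaches from about 300 to 775 mm from the base axis. Payload 14.6 kg.
Tool frame: the origin (TCP) lies on the centre line of the jaws, within the pads' length; the fingertips stand 19 mm ahead of it and the grasp point (between the pads) is the TCP (bot.tip_reach is the distance from the TCP to the fingertips, in mm); y points along the fingers, x is the direction in which the jaws open and shut, and the axes are right-handed (so a half turn about y gives the same grasp; the last joint's range is limited). The gripper opens to 85 mm and grips with 20 to 120 N. Pads are 22 mm wide; open, the fingers measure 114 mm over their backs; the gripper's body (76 mm by 85 mm) begins 54 mm behind the grasp point. The pads swing forward as they close: fully open they stand 13 mm farther back than shut.
Start: joints at [-1.258, 0.3, 1.521, -0, 1.321, -0.067], TCP at [203.896, -510.799, 210.581] pointing down, gripper open.
Joint ranges: [-3.03, 3.03], [-0.79, 2.21], [0.23, 2.52], [-1.04, 4.18], [0, 3.07], [-2.55, 2.55]. Speed limits (rad/s): [2.22, 2.22, 2.57, 3.14, 3.14, 3.14].

### API

Orientations are given as a unit quaternion [w, x, y, z].
In Python, from rig import bot gives the robot as it stands. Calls block until the motion is done:
- bot.move_to(position, orientation): joint-space move of the TCP to a pose.
- bot.servo_line(position, attitude=None, speed=150, until_force=None): straight line of the TCP; attitude=None keeps the orientation; speed is the mean speed in mm/s. With until_force (N) it stops when the force on the tool has changed by that much, and returns True; else False.
- bot.move_joints(angles): joint-space move.
- bot.move_gripper(opening, grip_force=None): finger opening in mm; grip_force is the grip in N (None keeps the last); returns when the fingers have stopped.
- bot.dwell(seconds).
- bot.ik(position, orientation): joint angles nearest the present ones, or None.
- bot.read_state(): the state.
- bot.read_camera(name): name is "scene" or "top"; returns a dict with "image" (384x512x3 uint8, blue, green, red), "depth" (384x512 float32, mm along the optical axis (not along the pixel's ray), 0 where there is no reading), "fovy" (degrees; the focal length in pixels is half the picture's height over the tangent of half this angle, whatever the lens; pixels are square), "cx", "cy" (the principal point, pixels), "eye" and "attitude" of the camera in the world. Camera axes: x right, y down, z forward; pixel columns grow to the right and rows downward; lengths in mm; the calibration is good to about 2 mm. A picture is of the moment at which its call begins.
A pose or a line that the arm cannot do raises bot.MotionError and nothing moves.
- bot.finish_job(): hands the job in, once; it reports no verdict.
The state is a dict: "clock": time; "joint_positions": joint angles; "qvel": joint speeds; "effort": joint torques, N m; "ee_pos": TCP position; "tool_rot": TCP orientation; "ft_force": force on the tool from outside, world axes, zero at the start; "moment": the same for the moment, N m; "grip_width": finger opening in mm.
Only numpy, scipy, OpenCV 4.12 (cv2) and the standard library are available. Lean on these libraries where they do the work, as an engineer would, in place of code of your own. Each camera call takes 0.05 s, during which the arm holds its last target.

### The job

One of the three capped bolts that hold the shaker's platform has worked loose: tap the caps from above until you find the bolt that gives, then swing that bolt's hinged cap open to at least 60 degrees and keep holding it there so that I can get my spanner on the bolt head. The cap springs shut if you let go, so finish while still holding it open with the gripper. Leave the caps of the tight bolts shut, and do not disturb the tip rack, the spanner or the jar beside the shaker.

Things in the scene. Friction and masses are not known exactly. Their poses are not given: they have to be found in the camera images.
- platform (a point): centre of the flat top of the shaker's aluminium platform (250 mm along x, 280 mm along y, 110 mm above the bench). The shaker is fixed; its x axis points away from the robot within 0.3 rad, z up. Three alike capped bolts stand on it, (-70, +85), (-70, -85) and (+75, 0) mm from this point along x and y; nothing else stands up from the platform
- grip_a (a point): midway between the round finger bumps (10 mm across, 37 mm over both) on the flat sides of the near left bolt's cap, a grey box 40 mm long (x), 32 wide (y), 15 high. Shut, bolt up: cap's underside 9 mm, roof 24.5 mm above the platform; this point 7.7 mm under the roof, 28 mm beyond the hinge line, 8 mm beyond the cap's centre. A 20 mm wide tab sticks out 11 mm from the roof's far edge. Turns with the cap
- hinge_a (a point): middle of the hinge line of the near left bolt's cap: along the cap's y, at its lower edge nearest the robot, 20 mm towards the robot from the bolt's axis, 9 mm above the platform while the bolt is up; axes as the shaker's. It goes down with the bolt. Pinched by its two bumps, the cap pivots freely between the fingers
- cap_a (a joint): opening of the near left bolt's cap, rad: 0 shut, grows as the far edge with the tab is swung up and over towards the robot, stop at 1.75. A weak spring (0.013 N m when shut, 0.055 N m at 1.7 rad) shuts it again when it is let go
- bolt_a (a joint): how far the near left bolt with its cap is pushed down, m: 0 at the start. A tight bolt stays within 1 mm of 0 when tapped. The loose one (any of the three, alike from outside) slides down 4 mm to a stop under about 3 N of push on its cap and stays there by friction; an upward pull of about 6 N would draw it up again
- grip_b (a point): midway between the round finger bumps (10 mm across, 37 mm over both) on the flat sides of the near right bolt's cap, a grey box 40 mm long (x), 32 wide (y), 15 high. Shut, bolt up: cap's underside 9 mm, roof 24.5 mm above the platform; this point 7.7 mm under the roof, 28 mm beyond the hinge line, 8 mm beyond the cap's centre. A 20 mm wide tab sticks out 11 mm from the roof's far edge. Turns with the cap
- hinge_b (a point): middle of the hinge line of the near right bolt's cap: along the cap's y, at its lower edge nearest the robot, 20 mm towards the robot from the bolt's axis, 9 mm above the platform while the bolt is up; axes as the shaker's. It goes down with the bolt. Pinched by its two bumps, the cap pivots freely between the fingers
- cap_b (a joint): opening of the near right bolt's cap, rad: 0 shut, grows as the far edge with the tab is swung up and over towards the robot, stop at 1.75. A weak spring (0.013 N m when shut, 0.055 N m at 1.7 rad) shuts it again when it is let go
- bolt_b (a joint): how far the near right bolt with its cap is pushed down, m: 0 at the start. A tight bolt stays within 1 mm of 0 when tapped. The loose one (any of the three, alike from outside) slides down 4 mm to a stop under about 3 N of push on its cap and stays there by friction; an upward pull of about 6 N would draw it up again
- grip_c (a point): midway between the round finger bumps (10 mm across, 37 mm over both) on the flat sides of the far middle bolt's cap, a grey box 40 mm long (x), 32 wide (y), 15 high. Shut, bolt up: cap's underside 9 mm, roof 24.5 mm above the platform; this point 7.7 mm under the roof, 28 mm beyond the hinge line, 8 mm beyond the cap's centre. A 20 mm wide tab sticks out 11 mm from the roof's far edge. Turns with the cap
- hinge_c (a point): middle of the hinge line of the far middle bolt's cap: along the cap's y, at its lower edge nearest the robot, 20 mm towards the robot from the bolt's axis, 9 mm above the platform while the bolt is up; axes as the shaker's. It goes down with the bolt. Pinched by its two bumps, the cap pivots freely between the fingers
- cap_c (a joint): opening of the far middle bolt's cap, rad: 0 shut, grows as the far edge with the tab is swung up and over towards the robot, stop at 1.75. A weak spring (0.013 N m when shut, 0.055 N m at 1.7 rad) shuts it again when it is let go
- bolt_c (a joint): how far the far middle bolt with its cap is pushed down, m: 0 at the start. A tight bolt stays within 1 mm of 0 when tapped. The loose one (any of the three, alike from outside) slides down 4 mm to a stop under about 3 N of push on its cap and stays there by friction; an upward pull of about 6 N would draw it up again
- tip_rack: bystander: aluminium rack of pipette tips, 128 x 86 mm, 85 mm high, loose on the bench to the left of the shaker; origin at the centre of its underside
- spanner: bystander: steel open-ended spanner, 190 mm long, lying on the bench to the right of the shaker; origin at the middle of its underside
- jar: bystander: amber reagent jar, 68 mm across, 105 mm high, on the bench to the right of the shaker; origin at the centre of its underside

How it is judged:
By the outcome, as a careful person would: the job done as asked, in the order asked, and still so for the second after the job is handed in, while the arm keeps its last pose, push and grip.
It also fails if it takes over 51 s, if anything falls off the work surface, if the arm or the gripper's body presses on something with over 40 N, if the wrist force passes 120 N, or if a joint passes its speed limit or range.

## Working session

There is one attempt and no reset: what is moved stays moved. The work goes in short steps, each a Python script; the robot and the scene stay as the last script left them, time stands still between calls to the robot, and variables do not carry over. Pictures are saved under pics/ and viewed, and the job is handed in when it is done.

```bash
ls; mkdir -p pics; python3 - <<'E'
from rig import bot
import cv2,numpy as np
for n in ("scene","top"):
    c=bot.read_camera(n)
    cv2.imwrite(f"pics/{n}0.png",c["image"]); np.savez(f"{n}0.npz",**c)
    print(n,c["fovy"],c["cx"],c["cy"],c["eye"],c["attitude"])
s=bot.read_state();print(s["clock"],s["ft_force"],s["tool_rot"],s["grip_width"],bot.tip_reach)
E
```

```text
pics
scene 52.87633723949834 257.7937328473338 190.3215511445108 [1007.26273417   93.55917741  874.31693414] [-0.1650217   0.62263154  0.74132651 -0.1885015 ]
top 50.907591537964024 257.0175529974027 189.42521449266698 [ 395.50765607   49.10694569 1066.84823264] [ 0.06681348 -0.70005192  0.70777623 -0.06720176]
0.1 [ 0.15786337 -0.12486544 -0.42041119] [ 0.58562183 -0.58517214  0.39691793 -0.39632914] 85.24719580867955 19.0
```

View pics/scene0.png

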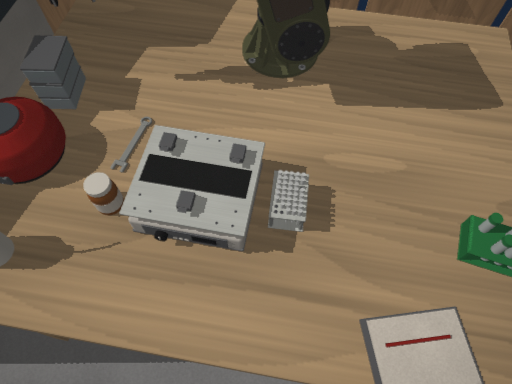

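View pics/top0.png

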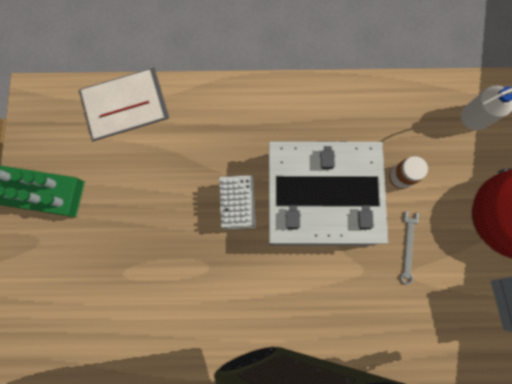

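The top view has the robot at the bottom. The platform's corners are near (269,142), (384,142), (387,243) and (269,243). The caps are a ≈ (292,218), b ≈ (365,218) and c ≈ (327,158). The rack is left of the shaker, the jar and spanner to its right. Next I'll measure.

```bash
cat > h.py <<'E'
import numpy as np,cv2
from scipy.spatial.transform import Rotation as R
def Rq(q): return R.from_quat([q[1],q[2],q[3],q[0]])
def quat(r): x=r.as_quat(); return [x[3],x[0],x[1],x[2]]
def f(c): return c["image"].shape[0]/2/np.tan(np.radians(float(c["fovy"]))/2)
def ray(c,uv):
    uv=np.atleast_2d(uv).astype(float)
    d=np.c_[(uv[:,0]-c["cx"])/f(c),(uv[:,1]-c["cy"])/f(c),np.ones(len(uv))]
    return Rq(c["attitude"]).apply(d)
def onplane(c,uv,z):
    d=ray(c,uv); e=c["eye"]; return e+d*((z-e[2])/d[:,2])[:,None]
def cloud(c):
    h,w=c["depth"].shape; u,v=np.meshgrid(np.arange(w),np.arange(h))
    d=ray(c,np.c_[u.ravel(),v.ravel()])*c["depth"].ravel()[:,None]
    return (c["eye"]+d).reshape(h,w,3)
E
python3 - <<'E'
from h import *
for n in ("top","scene"):
    c=dict(np.load(f"{n}0.npz")); P=cloud(c); Z=P[...,2]; im=c["image"]
    hsv=cv2.cvtColor(im,cv2.COLOR_BGR2HSV)
    box=(P[...,0]>250)&(P[...,0]<650)&(abs(P[...,1])<250)&(c["depth"]>0)
    m=(box&(Z>98)&(Z<145)).astype(np.uint8)
    k,lab,st,_=cv2.connectedComponentsWithStats(m)
    i=1+np.argmax(st[1:,4]); M=lab==i
    print(n,st[i],np.median(Z[M]))
    M2=cv2.morphologyEx(M.astype(np.uint8),cv2.MORPH_OPEN,np.ones((5,5)))
    cs,_=cv2.findContours(M2,cv2.RETR_EXTERNAL,cv2.CHAIN_APPROX_NONE)
    ct=max(cs,key=cv2.contourArea)[:,0]
    W=onplane(c,ct,110)[:,:2]
    r=cv2.minAreaRect(W.astype(np.float32)); print(r)
    # caps by colour: dark grey
    cap=((hsv[...,2]>35)&(hsv[...,2]<125)&(Z>122)&box&(Z<145)).astype(np.uint8)
    k,lab,st,ce=cv2.connectedComponentsWithStats(cap)
    for j in range(1,k):
        if st[j,4]>40:
            Q=P[lab==j]; top=np.median(Q[:,2]); 
            print(st[j],ce[j].round(1),top.round(1),onplane(c,ce[j],134.5).round(1), cv2.minAreaRect(onplane(c,np.argwhere(lab==j)[:,::-1],134.5)[:,:2].astype(np.float32)))
    big=cv2.resize(im[120:260,100:420] if n=="top" else im[110:260,100:330],None,fx=2.5 if n=="top" else 3.4,fy=2.5 if n=="top" else 3.4,interpolation=cv2.INTER_CUBIC)
    cv2.imwrite(f"pics/{n}_z.png",big)
E
```

```text
top [ 270  158  115   86 9232] 110.31245583961578
((552.5152587890625, -116.41934204101562), (267.34576416015625, 206.95123291015625), 89.37232208251953)
[321 158  13  11 134] [327.  162.8] 133.8 [[ 637.5 -119.9  134.5]] ((636.9501342773438, -119.95683288574219), (29.327260971069336, 24.580049514770508), 89.36614990234375)
[286 205  14  24 277] [292.8 217.1] 133.9 [[508.2 -34.7 134.5]] ((509.8067321777344, -34.22578430175781), (30.349714279174805, 53.728965759277344), 89.36939239501953)
[358 206  15  23 277] [365.3 217.5] 134.4 [[ 505.5 -203.2  134.5]] ((506.77606201171875, -202.6742706298828), (32.65631103515625, 51.3638916015625), 89.37127685546875)
scene [ 132  126  133   88 8276] 110.48549643671447
((550.5802001953125, -115.02923583984375), (272.7160339355469, 200.09344482421875), 89.47730255126953)
[159 132  18  20 258] [167.3 141.5] 133.9 [[ 509.7 -200.8  134.5]] ((510.4720764160156, -200.57579040527344), (36.46759033203125, 51.67031478881836), 88.7113265991211)
[229 144  17  19 251] [237.3 153. ] 134.1 [[512.7 -32.5 134.5]] ((513.0695190429688, -32.212493896484375), (51.37854766845703, 33.9632682800293), 0.30982092022895813)
[179 191  16  11 121] [186.9 195.2] 134.3 [[ 640.6 -118.6  134.5]] ((640.9942626953125, -118.52185821533203), (34.09074783325195, 20.730541229248047), 87.45269012451172)
```

View pics/top_z.png

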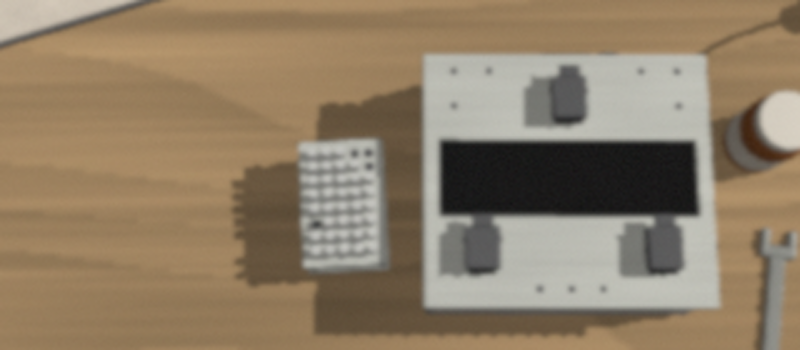

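View pics/scene_z.png

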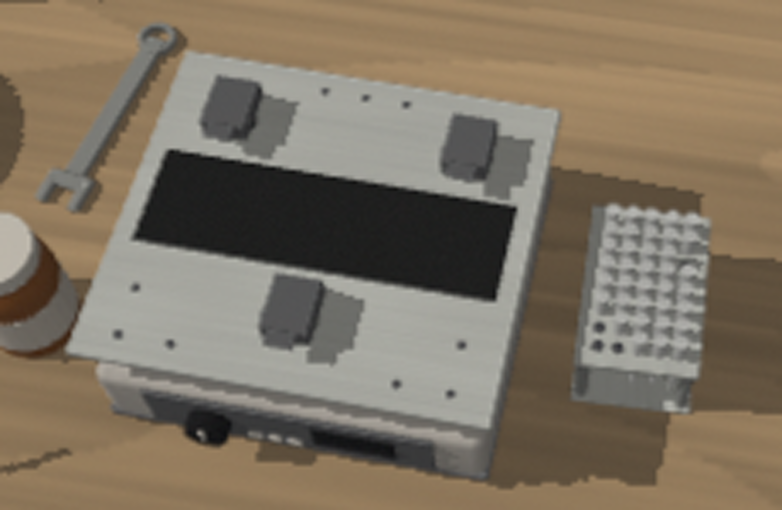

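```bash
python3 - <<'E'
from h import *
for n in ("top","scene"):
    c=dict(np.load(f"{n}0.npz")); P=cloud(c); Z=P[...,2]; im=c["image"]
    hsv=cv2.cvtColor(im,cv2.COLOR_BGR2HSV)
    box=(P[...,0]>400)&(P[...,0]<720)&(P[...,1]>-275)&(P[...,1]<45)&(c["depth"]>0)
    m=(box&(Z>104)&(Z<118)&((hsv[...,1]<45))).astype(np.uint8)
    m=cv2.morphologyEx(m,cv2.MORPH_CLOSE,np.ones((41,41))) if 0 else m
    cs,_=cv2.findContours(m,cv2.RETR_EXTERNAL,cv2.CHAIN_APPROX_NONE)
    ct=max(cs,key=cv2.contourArea)
    W=onplane(c,ct[:,0],110)[:,:2]
    r=cv2.minAreaRect(W.astype(np.float32)); print(n,r)
    cap=((hsv[...,2]<125)&(Z>126)&box&(Z<145)).astype(np.uint8)
    k,lab,st,ce=cv2.connectedComponentsWithStats(cap)
    for j in range(1,k):
        if st[j,4]>40:
            roof=(lab==j)&(Z>130)
            uv=np.argwhere(roof)[:,::-1]
            w=onplane(c,uv,134.5)[:,:2]; print(len(uv),np.median(Z[roof]).round(1),"mean",w.mean(0).round(1),"x",w[:,0].min().round(1),w[:,0].max().round(1),"y",w[:,1].min().round(1),w[:,1].max().round(1))
    # bystanders
E
```

```text
top ((572.8858032226562, -122.29804992675781), (278.6254577636719, 247.8265838623047), 89.36507415771484)
227 134.3 mean [ 652.  -121.4] x 629.4 679.1 y -135.6 -106.3
266 134.0 mean [508.9 -35. ] x 485.1 536.7 y -49.5 -19.2
254 134.6 mean [ 506.  -204.3] x 483.3 532.5 y -219.1 -188.7
scene ((576.623291015625, -119.15879821777344), (279.7112121582031, 251.16725158691406), 89.1037826538086)
232 134.0 mean [ 508.9 -202.4] x 484.3 536.4 y -218.8 -185.6
234 134.2 mean [511.7 -33.3] x 487.3 538.8 y -49.1 -15.7
292 134.3 mean [ 654.9 -119.8] x 630.5 681.7 y -136.0 -102.2
```

Platform centre is about (575, -120), yaw -0.016. Both views and all three caps agree to about 2 mm, and the roofs measure 134.2 against the expected 134.5. I'll start tapping at b, the nearest cap.

```bash
cat >> h.py <<'E'
C=np.array([575.,-120.]); YAW=-0.016
OFF={'a':(-70,85),'b':(-70,-85),'c':(75,0)}
def wp(dx,dy):
    c,s=np.cos(YAW),np.sin(YAW); return C+[c*dx-s*dy,s*dx+c*dy]
def down(flip=1,tilt=0):
    # tool y down, tool x along shaker +-y
    X=np.array([0,flip,0.]);Y=np.array([0,0,-1.]);Z=np.cross(X,Y)
    return R.from_euler('z',YAW)*R.from_euler('y',tilt)*R.from_matrix(np.c_[X,Y,Z])
E
cat > tap.py <<'E'
import sys
from h import *
from rig import bot
def tap(k,q):
    p=wp(*OFF[k])
    bot.move_to([*p,180],q)
    bot.dwell(0.15)
    f0=bot.read_state()["ft_force"][2]
    h1=bot.servo_line([*p,146],speed=60,until_force=2)
    s=bot.read_state(); z1=s["ee_pos"][2]; 
    if not h1: 
        h1=bot.servo_line([*p,126],speed=15,until_force=1.5)
        s=bot.read_state(); z1=s["ee_pos"][2]
    f1=s["ft_force"][2]
    h2=bot.servo_line([*p,z1-8],speed=15,until_force=8)
    s=bot.read_state(); z2=s["ee_pos"][2]
    print(k,h1,round(z1,2),h2,round(z2,2),"F",np.round([f0,f1,s["ft_force"][2]],1),"clock",round(s["clock"],2),"wid",round(s["grip_width"],1),bot.tip_reach)
    bot.servo_line([*p,180],speed=120)
E
python3 - <<'E'
from tap import *
bot.move_gripper(0,20)
p=wp(*OFF['b']); 
for fl in (1,-1): print(fl,bot.ik([*p,180],quat(down(fl))))
import os
fl=min((1,-1),key=lambda k:1e9 if (j:=bot.ik([*p,180],quat(down(k)))) is None else abs(j[5]))
print(fl); open("flip","w").write(str(fl))
tap('b',quat(down(fl)))
E
```

```text
1 [-4.52035304e-01  3.11796709e-01  1.57864637e+00 -4.44089210e-16
  1.25114958e+00 -2.00683163e+00]
-1 [-4.52035304e-01  3.11796709e-01  1.57864637e+00 -4.44089210e-16
  1.25114958e+00  1.13476102e+00]
-1
b False 126.1 False 118.1 F [0.8 0.1 0.1] clock 5.47 wid -0.1 19.0
```

```bash
python3 - <<'E'
from h import *
from rig import bot
s=bot.read_state(); print(s["ee_pos"],s["tool_rot"],s["joint_positions"],s["ft_force"])
print(Rq([0.58562183,-0.58517214,0.39691793,-0.39632914]).as_matrix().round(2)); print(down(-1).as_matrix().round(2))
for n in ("scene","top"):
    c=bot.read_camera(n); im=c["image"]
    cv2.imwrite(f"pics/{n}1.png",cv2.resize(im[60:260,90:390],None,fx=2.6,fy=2.6)); np.savez(f"{n}1.npz",**c)
E
```

```text
[ 503.3761492  -203.74533427  179.34159801] [ 0.49588031 -0.4960864   0.50425925 -0.50370985] [-4.52042564e-01  3.12248032e-01  1.57965121e+00 -1.53130475e-05
  1.25052311e+00  1.13476116e+00] [-0.21720132  0.49752089 -0.59843333]
[[ 0.37 -0.    0.93]
 [-0.93  0.    0.37]
 [-0.   -1.    0.  ]]
[[-0.02  0.    1.  ]
 [-1.    0.   -0.02]
 [ 0.   -1.   -0.  ]]
```

View pics/scene1.png

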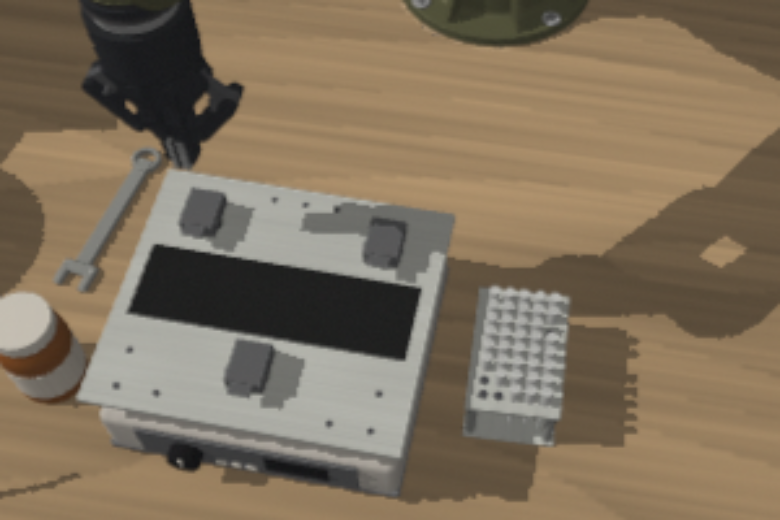

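View pics/top1.png

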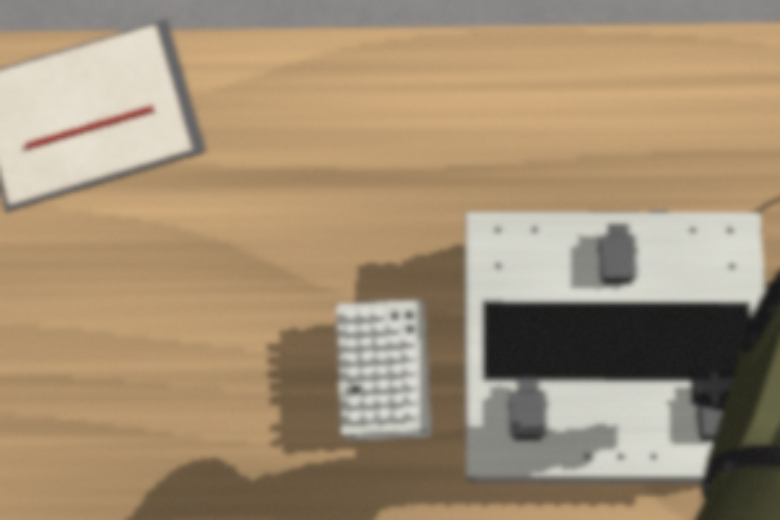

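```bash
python3 - <<'E'
from h import *
for n in ("scene","top"):
    c=dict(np.load(f"{n}1.npz")); P=cloud(c)
    def proj(p):
        q=Rq(c["attitude"]).inv().apply(np.array(p)-c["eye"]); return (q[:2]/q[2]*f(c)+[c["cx"],c["cy"]]).round(1)
    print(n,"tcp",proj([503.4,-203.7,179.3]),"tip",proj([503.4,-203.7,160.3]),"start of cap",proj([503.7,-203.7,134.5]))
    if n=="scene":
        for v in range(105,126,2): print(v,[tuple(P[v,u].round(0).astype(int)) for u in range(154,168,4)])
    else:
        for v in range(200,226,3): print(v,[tuple(P[v,u].round(0).astype(int)) for u in range(350,378,5)])
E
```

```text
scene tcp [162.9 127.2] tip [164.6 132.4] start of cap [166.8 139.3]
105 [(np.int64(521), np.int64(-197), np.int64(275)), (np.int64(521), np.int64(-188), np.int64(276)), (np.int64(499), np.int64(-192), np.int64(251)), (np.int64(501), np.int64(-182), np.int64(255))]
107 [(np.int64(521), np.int64(-198), np.int64(268)), (np.int64(522), np.int64(-189), np.int64(271)), (np.int64(507), np.int64(-189), np.int64(254)), (np.int64(509), np.int64(-179), np.int64(259))]
109 [(np.int64(510), np.int64(-206), np.int64(248)), (np.int64(517), np.int64(-194), np.int64(258)), (np.int64(512), np.int64(-187), np.int64(254)), (np.int64(516), np.int64(-176), np.int64(261))]
111 [(np.int64(515), np.int64(-205), np.int64(247)), (np.int64(516), np.int64(-195), np.int64(251)), (np.int64(511), np.int64(-189), np.int64(247)), (np.int64(516), np.int64(-177), np.int64(254))]
113 [(np.int64(511), np.int64(-209), np.int64(235)), (np.int64(517), np.int64(-196), np.int64(245)), (np.int64(512), np.int64(-190), np.int64(241)), (np.int64(520), np.int64(-177), np.int64(253))]
115 [(np.int64(515), np.int64(-208), np.int64(
[... 3130 characters left out ...]
), np.int64(134)), (np.int64(468), np.int64(-126), np.int64(445)), (np.int64(464), np.int64(-125), np.int64(477))]
221 [(np.int64(500), np.int64(-172), np.int64(112)), (np.int64(500), np.int64(-185), np.int64(111)), (np.int64(498), np.int64(-191), np.int64(133)), (np.int64(497), np.int64(-202), np.int64(135)), (np.int64(463), np.int64(-124), np.int64(453)), (np.int64(459), np.int64(-123), np.int64(483))]
224 [(np.int64(493), np.int64(-172), np.int64(114)), (np.int64(493), np.int64(-185), np.int64(108)), (np.int64(490), np.int64(-190), np.int64(135)), (np.int64(490), np.int64(-201), np.int64(135)), (np.int64(457), np.int64(-121), np.int64(462)), (np.int64(454), np.int64(-120), np.int64(492))]
```

The pictures show the closed fingertips at z ≈ 200 with the TCP reported at 179. That makes them about 40 mm higher than the stated tip reach predicts. It also explains why the tap never touched cap b: at TCP 118 the tips were at about 139, above the roof. I'll tap deeper, stopping on force.

```bash
cat > tap.py <<'E'
import sys
from h import *
from rig import bot
Q=quat(down(-1))
def tap(k,zs=124,zup=150):
    p=wp(*OFF[k])
    bot.move_to([*p,zup],Q)
    bot.servo_line([*p,zs],speed=80); bot.dwell(0.2)
    f0=bot.read_state()["ft_force"][2]
    h1=bot.servo_line([*p,zs-25],speed=15,until_force=1.8)
    s=bot.read_state(); z1=s["ee_pos"][2]; f1=s["ft_force"][2]
    h2=None
    if h1: h2=bot.servo_line([*p,z1-7],speed=10,until_force=7)
    s=bot.read_state(); z2=s["ee_pos"][2]
    print(k,h1,round(z1,2),h2,round(z2,2),"F",np.round([f0,f1,s["ft_force"][2]],1),"clock",round(s["clock"],2))
    bot.servo_line([*p,zup],speed=120)
E
python3 -c "
from tap import *
tap('b')"
```

```text
b True 113.42 True 113.25 F [-0.6  5.2  7.7] clock 8.32
```

b looks tight: it moved 0.2 mm at 8 N. Next is a.

```bash
python3 -c "
from tap import *
tap('a',zs=120,zup=135)"
```

```text
a True 112.9 True 109.5 F [-0.5  0.8  7.2] clock 11.21
```

a is the loose one: contact came at 112.9 and it went down to 109.5, which is 3.8 mm below b. Now I'll straddle cap a and touch the platform lightly to get the open fingers' tip height.

```bash
python3 - <<'E'
from tap import *
p=wp(-62,85)
bot.move_gripper(48,20)
bot.servo_line([*p,135],speed=80)
c=bot.read_camera("scene"); np.savez("scene2.npz",**c)
cv2.imwrite("pics/scene2.png",cv2.resize(c["image"][90:200,160:320],None,fx=4.5,fy=4.5))
bot.servo_line([*p,112],speed=60); bot.dwell(0.2)
print(bot.read_state()["ft_force"].round(2) if hasattr(bot.read_state()["ft_force"],"round") else bot.read_state()["ft_force"])
h=bot.servo_line([*p,84],speed=15,until_force=2)
s=bot.read_state(); print(h,np.round(s["ee_pos"],2),np.round(s["ft_force"],2),s["grip_width"],s["clock"])
if h:
    bot.servo_line([*p,s["ee_pos"][2]+5],speed=30)
    bot.dwell(.2); s=bot.read_state();print(np.round(s["ee_pos"],2),np.round(s["ft_force"],2),np.round(s["moment"],2))
E
```

```text
[-0.16 -0.84  0.17]
True [514.37 -34.01  86.67] [-1.53 -0.12  5.77] 48.29098070336938 14.6333
[514.29 -34.01  91.54] [-0.93  0.2  -0.37] [ 0.05  0.02 -0.01]
```

View pics/scene2.png

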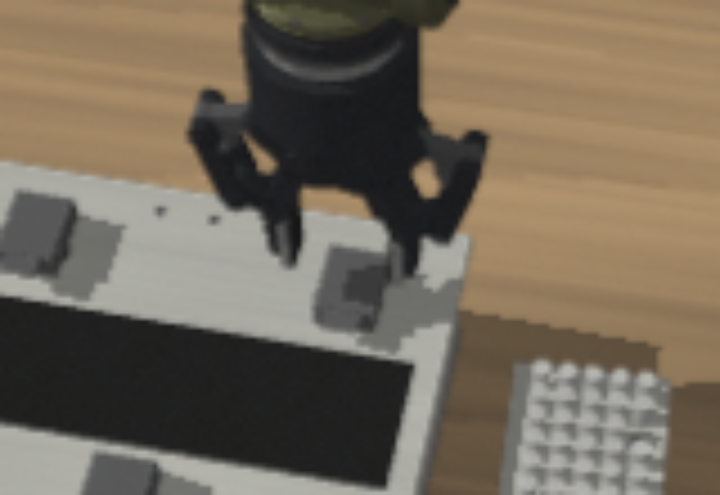

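Touch came at TCP 86.7, so the tips are 23.3 above the TCP at this opening, consistent with 21 when shut. Closing on the bumps.

```bash
python3 - <<'E'
from tap import *
p=wp(-62,85)
bot.servo_line([*p,90],speed=30)
bot.move_gripper(34,20); bot.dwell(.2)
s=bot.read_state(); print(np.round(s["ee_pos"],2),np.round(s["ft_force"],2),np.round(s["moment"],2),s["grip_width"],s["clock"])
for n in ("scene","top"):
    c=bot.read_camera(n); np.savez(n+"3.npz",**c)
    sl=(slice(90,200),slice(160,320)) if n=="scene" else (slice(160,270),slice(230,390))
    cv2.imwrite(f"pics/{n}3.png",cv2.resize(c["image"][sl],None,fx=4.5,fy=4.5))
E
```

```text
[514.4  -34.14  90.07] [-0.56 -3.06  1.81] [-0.44  0.1   0.02] 34.5772210213179 15.8917
```

View pics/scene3.png

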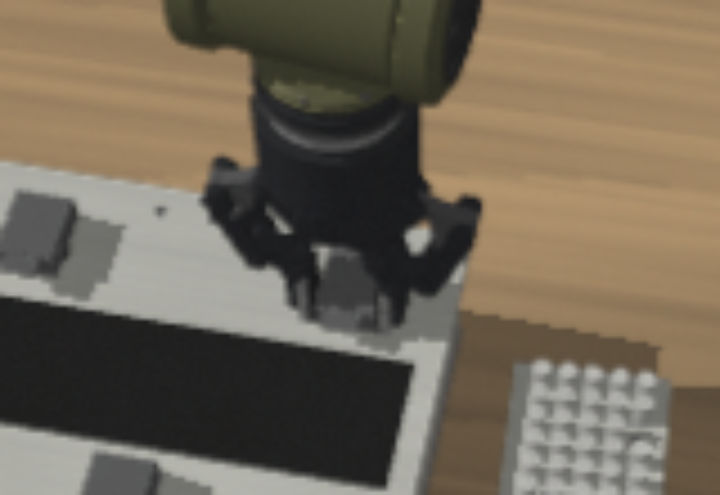

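The picture shows the fingers on either side of cap a. The width of 34.6 is close to my 34 mm command, so I'll close further to see whether the bumps really stop the fingers.

```bash
python3 - <<'E'
from tap import *
for w,F in ((28,20),(28,30)):
    bot.move_gripper(w,F); bot.dwell(.2)
    s=bot.read_state(); print(np.round(s["ee_pos"],2),np.round(s["ft_force"],2),np.round(s["moment"],2),s["grip_width"],s["clock"])
E
```

```text
[514.44 -34.09  90.05] [-0.   -3.8   2.49] [-0.59  0.08 -0.  ] 34.224952697803765 16.4083
[514.44 -34.07  90.07] [-0.01 -4.29  3.87] [-0.71  0.02  0.  ] 34.39191773792745 16.825
```

```bash
cat > swing.py <<'E'
from tap import *
r=np.hypot(28,7.8); a0=np.arctan2(7.8,28)
def tgt(deg,dx=0,dy=0,dz=0):
    a=a0+np.radians(deg)
    p=wp(-90+r*np.cos(a)+dx,85+dy); return [*p,90+dz+r*np.sin(a)-7.8]
def rep(t):
    s=bot.read_state(); print(t,np.round(s["ee_pos"],2),"F",np.round(s["ft_force"],1),"M",np.round(s["moment"],2),"w",round(s["grip_width"],2),round(s["clock"],2))
    return s
E
python3 - <<'E'
from swing import *
bot.servo_line(tgt(0,dy=-0.7),speed=10); bot.dwell(.15); rep(0)
for d in (5,10,15,20):
    bot.servo_line(tgt(d,dy=-0.7),speed=25); s=rep(d)
    if abs(np.array(s["ft_force"])).max()>12: break
E
```

```text
0 [514.39 -34.35  90.03] F [0.7 3.9 4.6] M [ 0.64 -0.04 -0.07] w 33.83 17.23
5 [513.68 -34.4   92.29] F [ 3.9  4.8 -1.3] M [ 0.73 -0.64 -0.11] w 33.84 17.48
10 [512.73 -34.39  94.56] F [ 4.8  5.3 -0.7] M [ 0.77 -0.77 -0.05] w 33.88 17.73
15 [511.18 -34.46  96.57] F [ 2.9  5.2 -2.2] M [ 0.77 -0.48  0.01] w 33.64 17.98
20 [509.49 -34.43  98.5 ] F [-0.5  5.  -3.6] M [ 0.87 -0.06  0.01] w 34.1 18.23
```

```bash
python3 - <<'E'
from swing import *
for d in (26,32,38,44):
    bot.servo_line(tgt(d,dy=-0.35,dz=-0.4),speed=25); s=rep(d)
    if abs(np.array(s["ft_force"])).max()>12: break
for n in ("scene","top"):
    c=bot.read_camera(n); np.savez(n+"4.npz",**c)
    sl=(slice(90,200),slice(160,320)) if n=="scene" else (slice(160,270),slice(230,390))
    cv2.imwrite(f"pics/{n}4.png",cv2.resize(c["image"][sl],None,fx=4.5,fy=4.5,interpolation=cv2.INTER_CUBIC))
E
```

```text
26 [507.61 -34.29 100.6 ] F [-1.5  2.8 -5.4] M [ 0.47  0.08 -0.05] w 33.6 18.48
32 [505.73 -34.23 103.19] F [-1.9  2.5 -7.1] M [0.5  0.12 0.03] w 33.6 18.76
38 [503.58 -34.19 105.32] F [ 0.1  2.9 -5.9] M [ 0.55 -0.06  0.04] w 33.8 19.03
44 [501.16 -34.23 107.07] F [ 1.7  1.7 -3.8] M [ 0.34 -0.31 -0.03] w 33.47 19.31
```

View pics/scene4.png

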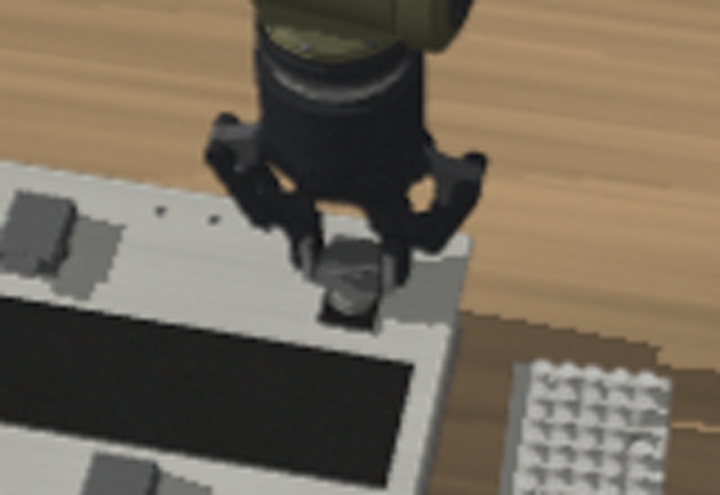

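```bash
python3 - <<'E'
from swing import *
for d in (50,56,62,68,74,80):
    bot.servo_line(tgt(d,dy=-0.5,dz=-1.2),speed=25); s=rep(d)
    if abs(np.array(s["ft_force"])).max()>14: break
bot.dwell(.2);rep('end')
for n in ("scene","top"):
    c=bot.read_camera(n); np.savez(n+"5.npz",**c)
    sl=(slice(90,200),slice(160,320)) if n=="scene" else (slice(160,270),slice(230,390))
    cv2.imwrite(f"pics/{n}5.png",cv2.resize(c["image"][sl],None,fx=4.5,fy=4.5,interpolation=cv2.INTER_CUBIC))
E
```

```text
50 [498.86 -34.21 107.93] F [ 3.8  3.6 -2.1] M [ 0.62 -0.66 -0.03] w 33.71 19.67
56 [496.11 -34.2  109.07] F [ 3.7  3.4 -0.8] M [ 0.54 -0.78 -0.05] w 33.69 19.94
62 [493.19 -34.2  109.85] F [ 4.   3.6 -0.3] M [ 0.51 -0.81  0.21] w 33.7 20.22
68 [490.02 -34.09 110.25] F [ 4.   3.4 -0.4] M [ 0.67 -0.71 -0.03] w 33.94 20.49
74 [487.28 -34.1  110.63] F [4.4 3.7 1. ] M [ 0.55 -0.79  0.18] w 33.86 20.77
80 [484.24 -34.13 110.54] F [4.1 2.7 1.4] M [ 0.39 -0.76  0.25] w 33.7 21.04
end [484.28 -34.13 110.52] F [3.2 2.9 2.6] M [ 0.46 -0.79  0.2 ] w 33.99 21.24
```

View pics/scene5.png

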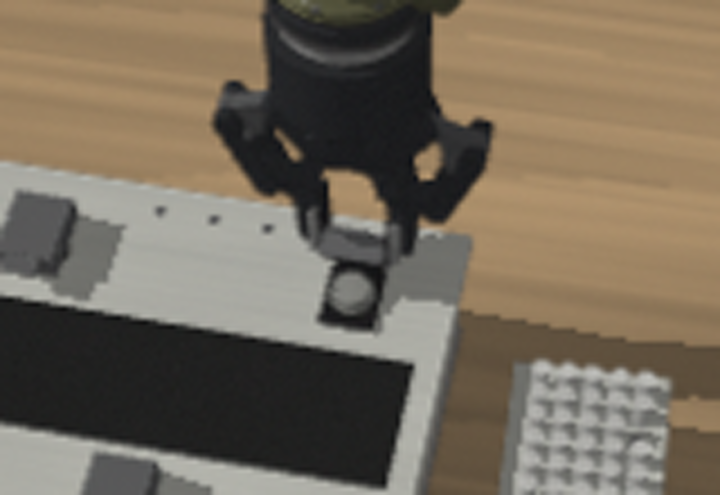

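View pics/top5.png

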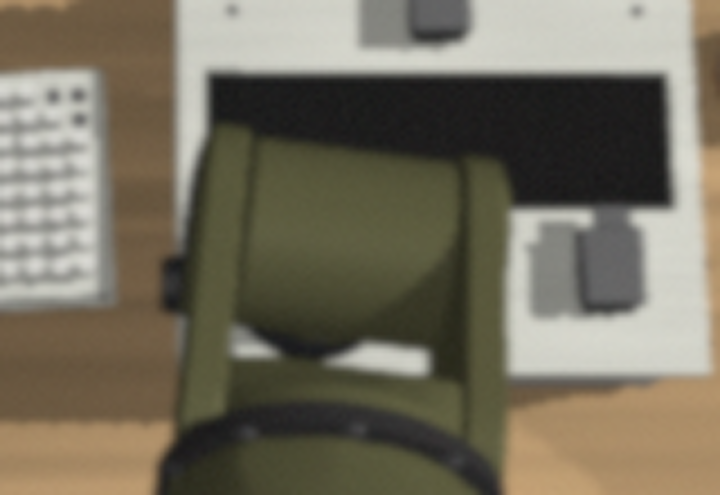

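Cap a stands nearly upright between the fingers and the bolt head is fully exposed at about (352,292) in the crop. b and c are shut. I'll check the angle from depth and the bystanders before handing in.

```bash
python3 - <<'E'
from h import *
c=dict(np.load("scene5.npz")); P=cloud(c)
# cap underside/tab pixels in crop ~ x 325-385, y 235-258
for v in range(138,158,2): print(v,[tuple(int(t) for t in P[v,u].round()) for u in (234,237,240,243)])
sub=P[141:147,233:245].reshape(-1,3); g=c["depth"][141:147,233:245].ravel()>0
sub=sub[g&(sub[:,0]>470)&(sub[:,0]<520)&(sub[:,2]>115)]
a=np.linalg.svd(sub-sub.mean(0))[2][2]; print(len(sub),"normal",a.round(2),"angle",np.degrees(np.arccos(abs(a[2]))).round(1))
c0=dict(np.load("scene0.npz")); d=cv2.absdiff(c0["image"],c["image"]).max(2)
for n,(x0,x1,y0,y1) in dict(spanner=(108,155,114,172),jar=(84,122,172,212),rack=(268,312,168,232),capb=(155,182,130,156),capc=(172,200,188,214)).items():
    Dz=abs(c0["depth"][y0:y1,x0:x1]-c["depth"][y0:y1,x0:x1]); print(n,"img diff>60:",(d[y0:y1,x0:x1]>60).sum(),"med depth diff",np.median(Dz).round(1))
E
```

```text
138 [(454, -53, 110), (453, -46, 109), (372, -58, 1), (370, -50, -1)]
140 [(501, -41, 167), (458, -45, 109), (458, -38, 110), (457, -30, 111)]
142 [(498, -42, 155), (497, -36, 155), (502, -27, 164), (496, -22, 157)]
144 [(501, -42, 151), (501, -35, 153), (500, -28, 154), (500, -21, 156)]
146 [(506, -41, 151), (504, -34, 150), (503, -28, 149), (505, -20, 154)]
148 [(489, -46, 117), (488, -39, 119), (486, -32, 118), (507, -20, 150)]
150 [(493, -45, 116), (492, -38, 116), (490, -31, 116), (492, -24, 119)]
152 [(504, -43, 124), (503, -36, 124), (502, -29, 124), (493, -23, 113)]
154 [(510, -41, 125), (509, -34, 124), (507, -28, 124), (501, -22, 117)]
156 [(514, -41, 121), (515, -33, 125), (512, -27, 123), (506, -21, 116)]
69 normal [1.   0.04 0.01] angle 89.5
spanner img diff>60: 0 med depth diff 1.8
jar img diff>60: 0 med depth diff 1.5
rack img diff>60: 0 med depth diff 1.6
capb img diff>60: 0 med depth diff 1.6
capc img diff>60: 0 med depth diff 1.5
```

The bystanders and caps b and c are unchanged. The depth profile of cap a's far wall, from (505,150) to (497,155), suggests only about 60–65° rather than 80°, so the bumps probably slid a little in the pads. I'll open further with a firmer grip.

```bash
cat > look.py <<'E'
from swing import *
def look(k):
    c=bot.read_camera("scene"); np.savez(f"scene{k}.npz",**c); P=cloud(c)
    cv2.imwrite(f"pics/scene{k}.png",cv2.resize(c["image"][110:170,200:280],None,fx=8,fy=8,interpolation=cv2.INTER_CUBIC))
    for v in range(134,154,1): print(v,[(int(P[v,u,0].round()),int(P[v,u,2].round())) for u in (233,235,237,239,241,243)])
E
python3 - <<'E'
from look import *
bot.move_gripper(28,45); bot.dwell(.1); rep('g')
for d in (86,92,98):
    bot.servo_line(tgt(d,dy=-0.7,dz=-1.2),speed=20); s=rep(d)
    if abs(np.array(s["ft_force"])).max()>15: break
bot.dwell(.2);rep('end');look(6)
E
```

```text
g [484.43 -34.15 110.56] F [4.6 2.4 1.8] M [ 0.37 -0.98  0.18] w 33.11 21.66
86 [482.19 -34.19 110.84] F [7.3 5.3 6.4] M [ 0.72 -1.3   0.21] w 33.09 21.96
92 [478.13 -34.   109.93] F [-2.8  5.6 12.5] M [0.86 0.37 0.07] w 30.78 22.26
98 [476.41 -33.99 109.49] F [ 3.5  6.2 12.9] M [ 1.03 -0.78  0.21] w 30.88 22.56
end [476.44 -34.   109.49] F [ 4.4  5.6 13.2] M [ 0.99 -0.7   0.21] w 30.96 22.76
134 [(477, 157), (361, 0), (359, -1), (357, -2), (357, -1), (357, 1)]
135 [(478, 153), (365, 1), (365, 3), (364, 3), (362, 2), (360, 0)]
136 [(479, 151), (368, 0), (364, -3), (366, 1), (364, -1), (362, -2)]
137 [(478, 145), (369, -2), (369, -1), (368, -1), (368, 0), (369, 3)]
138 [(480, 146), (495, 166), (494, 167), (370, -2), (372, 1), (369, -1)]
139 [(491, 156), (494, 162), (497, 167), (494, 164), (495, 166), (453, 110)]
140 [(493, 155), (493, 157), (492, 156), (493, 159), (495, 163), (491, 158)]
141 [(494, 153), (495, 155), (494, 154), (493, 154), (493, 156), (494, 159)]
142 [(497, 153), (497, 154), (496, 154), (497, 156), (497, 157), (495, 156)]
143 [(498, 151), (499, 153), (498, 153), (498, 153), (498, 155), (497, 155)]
144 [(502, 152), (501, 152), (500, 152), (498, 151), (499, 153), (499, 154)]
145 [(488, 128), (502, 150), (503, 152), (503, 153), (500, 150), (498, 149)]
146 [(490, 127), (483, 118), (482, 118), (481, 118), (503, 151), (502, 151)]
147 [(489, 121), (485, 117), (484, 116), (478, 109), (483, 117), (483, 120)]
148 [(483, 109), (488, 117), (488, 119), (488, 119), (487, 119), (485, 117)]
149 [(490, 115), (489, 114), (490, 117), (488, 116), (488, 117), (487, 116)]
150 [(492, 114), (492, 114), (491, 115), (489, 113), (489, 115), (488, 114)]
151 [(495, 114), (502, 125), (500, 123), (498, 123), (493, 116), (492, 115)]
152 [(500, 117), (503, 123), (502, 123), (501, 122), (503, 126), (495, 116)]
153 [(501, 114), (506, 123), (506, 125), (504, 123), (504, 123), (499, 118)]
```

View pics/scene6.png

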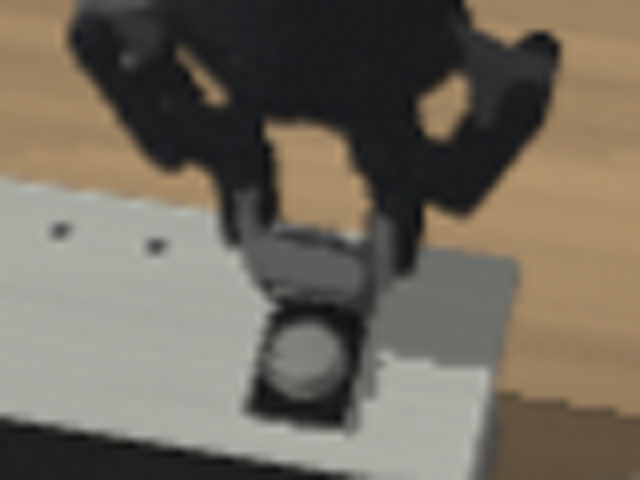

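The width dropped to 30.8 mm and the profile still reads about 65°, so the bumps are sliding toward the pads' edges. I'll check when the slip began before choosing how to regrip.

```bash
python3 - <<'E'
from h import *
for k in (3,4,5):
    c=dict(np.load(f"scene{k}.npz")); P=cloud(c); print(k)
    for v in range(138,162,1): print(v,[(int(P[v,u,0].round()),int(P[v,u,2].round())) for u in (235,237,239,241)])
    cv2.imwrite(f"pics/s{k}z.png",cv2.resize(c["image"][110:170,200:280],None,fx=8,fy=8,interpolation=cv2.INTER_CUBIC))
E
```

```text
3
138 [(553, 247), (551, 246), (552, 247), (548, 243)]
139 [(552, 242), (551, 242), (533, 218), (532, 217)]
140 [(527, 204), (536, 218), (535, 217), (534, 216)]
141 [(528, 202), (534, 210), (536, 215), (536, 216)]
142 [(527, 197), (535, 209), (536, 212), (536, 213)]
143 [(526, 191), (526, 193), (535, 207), (534, 206)]
144 [(526, 188), (528, 191), (535, 203), (536, 205)]
145 [(490, 132), (526, 185), (533, 196), (532, 196)]
146 [(489, 127), (491, 131), (532, 192), (533, 194)]
147 [(493, 129), (493, 130), (492, 129), (533, 190)]
148 [(497, 130), (496, 130), (495, 130), (532, 184)]
149 [(501, 131), (500, 133), (499, 132), (535, 185)]
150 [(503, 131), (501, 129), (502, 132), (534, 180)]
151 [(506, 132), (504, 129), (502, 127), (502, 130)]
152 [(508, 130), (507, 129), (506, 129), (506, 131)]
153 [(510, 129), (509, 129), (509, 130), (509, 131)]
154 [(512, 128), (512, 129), (513, 132), (512, 131)]
155 [(516, 129), (516, 131), (515, 131), (513, 128)]
156 [(518, 129), (519, 132), (518, 131), (516, 129)]
157 [(522, 130), (519, 127), (519, 129), (520, 131)]
158 [(526, 133), (522, 128), (523, 131
[... 2016 characters left out ...]
(508, 149)]
149 [(489, 114), (489, 116), (490, 118), (488, 117)]
150 [(492, 115), (492, 116), (490, 114), (489, 114)]
151 [(502, 126), (500, 124), (500, 125), (493, 116)]
152 [(505, 126), (503, 124), (503, 125), (500, 122)]
153 [(507, 125), (507, 126), (504, 123), (504, 124)]
154 [(510, 125), (509, 124), (508, 124), (506, 123)]
155 [(513, 125), (511, 124), (511, 125), (510, 124)]
156 [(516, 126), (515, 125), (514, 125), (511, 122)]
157 [(515, 119), (517, 124), (515, 122), (511, 117)]
158 [(515, 115), (516, 119), (514, 117), (512, 116)]
159 [(517, 115), (518, 118), (517, 117), (516, 117)]
160 [(520, 114), (519, 114), (519, 115), (517, 114)]
161 [(522, 114), (522, 115), (520, 114), (519, 113)]
```

View pics/s4z.png

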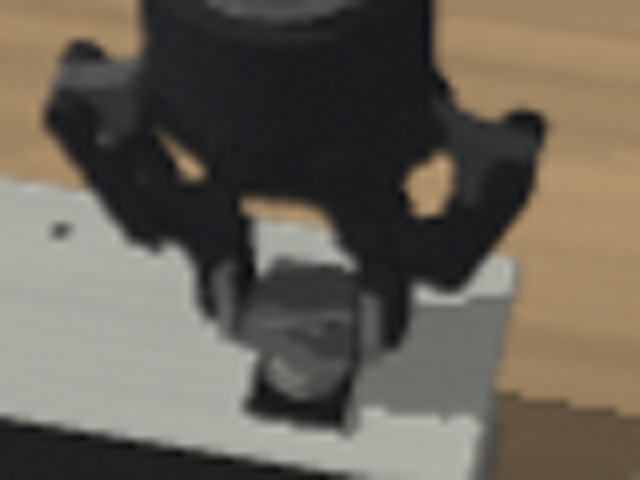

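View pics/s3z.png

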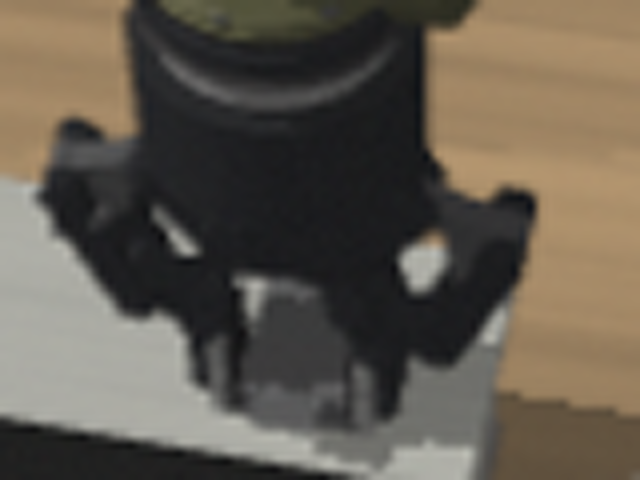

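The profiles give 36° at nominal 44° and about 61° at nominal 80°. The pinch drags the cap's rotation, so the bumps creep across the pads. The fix is to regrip and turn the tool with the cap about the hinge. That needs the true tip offset along the tool axis, so I'll let the cap back down, release it, and do a tilt test in free air.

```bash
python3 - <<'E'
from swing import *
bot.move_gripper(28,20)
for d in (70,40,15,0):
    bot.servo_line(tgt(d,dy=-0.5,dz=-0.5),speed=60)
rep('back')
bot.move_gripper(50,20)
p=wp(-62,85)
bot.servo_line([*p,150],speed=110)
c=bot.read_camera("scene"); np.savez("scene7.npz",**c)
bot.move_to([*p,150],quat(down(-1,-0.6)))
bot.dwell(.15); rep('tilt')
c2=bot.read_camera("scene"); np.savez("scene8.npz",**c2)
cv2.imwrite("pics/s78.png",np.hstack([cv2.resize(x["image"][70:170,190:290],None,fx=4,fy=4,interpolation=cv2.INTER_CUBIC) for x in (c,c2)]))
r_,=[np.hypot(28,26.5)]
for th in (0,20,40,60,70,80):
    for k in (1,.5):
        pass
    t=np.radians(th); v=np.array([28,88.5-115]); x=v[0]*np.cos(t)-v[1]*np.sin(t); z=v[0]*np.sin(t)+v[1]*np.cos(t)
    print(th,np.round(bot.ik([*wp(-90+x,85),115+z],quat(down(-1,-t))),2))
E
```

```text
back [512.78 -34.89  91.82] F [-29.6   0.5  39.6] M [0.29 4.96 1.04] w 30.85 24.44
tilt [514.98 -34.01 150.02] F [ 0.5 -1.   1. ] M [-0.01  0.25 -0.01] w 49.69 26.42
0 [-0.14  0.36  1.74 -0.    1.03  1.45]
20 [-0.16  0.2   1.97  0.08  0.62  1.37]
40 [-0.19  0.11  2.19  0.63  0.19  0.82]
60 [-0.23  0.14  2.36  2.69  0.43 -1.27]
70 [-0.25  0.22  2.42  2.82  0.74 -1.41]
80 [-0.26  0.35  2.45  2.87  1.07 -1.48]
```

View pics/s78.png

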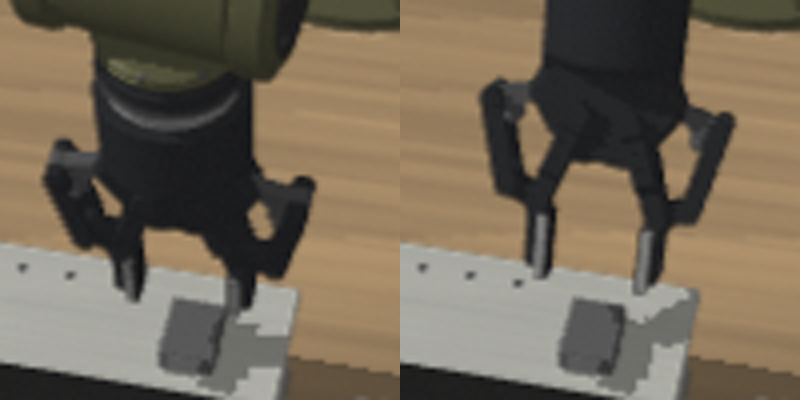

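```bash
python3 - <<'E'
from h import *
c=dict(np.load("scene8.npz")); P=cloud(c)
def proj(p):
    q=Rq(c["attitude"]).inv().apply(np.array(p)-c["eye"]); return (q[:2]/q[2]*f(c)+[c["cx"],c["cy"]]).round(1)
for y in (-59,-9): print("vert",proj([514.5,y,173.3]),"A",proj([501.4,y,169.2]),"B",proj([524,y,176]))
print([tuple(P[v,u].round().astype(int)) for v,u in ((137,225),(138,225),(136,224),(139,250),(141,250),(140,249))])
print("depth ok vert", [tuple(cloud(np.load("scene7.npz"))[v,u].round().astype(int)) for v,u in ((142,223),(144,223),(146,249),(144,249))])
P7=cloud(np.load("scene7.npz"))
for v in range(146,164,2): print(v,[(int(P7[v,u,0].round()),int(P7[v,u,2].round())) for u in (233,237,241)])
E
```

```text
vert [224.8 142. ] A [226.2 138.4] B [223.9 144.7]
vert [246.9 145.3] A [248.  141.6] B [246.1 148. ]
[(np.int64(508), np.int64(-59), np.int64(183)), (np.int64(510), np.int64(-59), np.int64(181)), (np.int64(507), np.int64(-62), np.int64(185)), (np.int64(504), np.int64(-4), np.int64(184)), (np.int64(507), np.int64(-3), np.int64(181)), (np.int64(507), np.int64(-5), np.int64(184))]
depth ok vert [(np.int64(525), np.int64(-60), np.int64(188)), (np.int64(525), np.int64(-60), np.int64(180)), (np.int64(525), np.int64(-2), np.int64(186)), (np.int64(525), np.int64(-2), np.int64(194))]
146 [(492, 130), (491, 131), (490, 131)]
148 [(497, 129), (496, 130), (494, 130)]
150 [(502, 129), (501, 130), (501, 131)]
152 [(508, 129), (509, 133), (507, 133)]
154 [(514, 130), (513, 130), (511, 130)]
156 [(522, 133), (519, 131), (516, 130)]
158 [(525, 130), (524, 131), (522, 130)]
160 [(531, 131), (528, 129), (528, 131)]
162 [(537, 132), (535, 131), (526, 120)]
```

The tilt test settles it: the tips sit about 23 mm behind the reported TCP along the tool axis. The tips appear at (225,139)/(250,142), against (226,138)/(248,142) predicted. Cap a is shut again with its roof at 130, so the bolt is still down. Now I'll regrip with the pads slightly ahead in x, and swing while tilting the tool up to 30° and pushing deeper radially.

```bash
cat > sw2.py <<'E'
from look import *
TB=23.0
def pose(th,u=5,s=11.5,k=0,phi=None,dy=-0.5):
    t=np.radians(th); psi=a0+t
    if phi is None: phi=np.radians(min(30,0.4*th))
    B=np.array([-90+r*np.cos(psi),115+r*np.sin(psi)])
    ap=np.array([np.sin(phi),-np.cos(phi)]); n=np.array([np.cos(phi),np.sin(phi)])
    T=B+s*ap+u*n-k*np.array([np.cos(psi),np.sin(psi)])
    P=T+TB*ap
    return [*wp(P[0],85+dy),P[1]],quat(down(-1,-phi))
def go(th,speed=25,**kw):
    p,q=pose(th,**kw); bot.servo_line(p,q,speed=speed)
    return rep(th)
E
python3 - <<'E'
from sw2 import *
p,q=pose(0)
bot.move_to([p[0],p[1],125],q)
bot.servo_line(p,q,speed=60); bot.dwell(.1); rep('in')
bot.move_gripper(28,25); bot.dwell(.1); rep('grip')
for th in (6,12,18,24,30,36,42,48):
    s=go(th,k=max(0,(th-15)*0.12))
    if abs(np.array(s["ft_force"])).max()>22: print("stop");break
look(9)
E
```

```text
in [519.59 -34.63  88.68] F [-0.3 -0.5 -0.6] M [0.02 0.   0.04] w 50.11 28.03
grip [519.61 -34.46  88.65] F [0.9 3.  4.6] M [ 0.53 -0.05 -0.07] w 34.07 28.43
6 [520.06 -34.49  91.72] F [ 3.4  3.  -1.1] M [ 0.58 -0.57 -0.  ] w 34.48 28.7
12 [520.25 -34.49  94.78] F [ 4.4  4.6 -0.3] M [ 0.61 -0.71  0.05] w 34.71 28.98
18 [520.17 -34.53  97.82] F [6.2 4.  0.7] M [ 0.68 -1.03  0.01] w 33.98 29.24
24 [519.19 -34.62 100.2 ] F [5.8 3.3 0.9] M [ 0.47 -0.88  0.22] w 34.24 29.49
30 [518.39 -34.52 102.6 ] F [6.6 3.5 2.3] M [ 0.65 -1.1   0.01] w 34.43 29.74
36 [517.17 -34.46 104.5 ] F [6.9 4.3 2.2] M [ 0.86 -1.09  0.01] w 34.68 29.99
42 [516.06 -34.6  106.32] F [6.9 2.7 3.3] M [ 0.59 -1.17  0.33] w 34.36 30.24
48 [515.15 -34.57 108.13] F [8.8 4.4 6.4] M [ 0.73 -1.45  0.2 ] w 34.38 30.49
134 [(362, 0), (360, 0), (360, 0), (360, 3), (358, 1), (502, 195)]
135 [(364, -2), (365, 1), (361, -2), (360, -2), (361, -1), (358, -3)]
136 [(367, -2), (367, 0), (369, 3), (366, 1), (365, 1), (362, -1)]
137 [(372, 0), (370, -2), (370, 1), (371, 2), (368, 0), (368, 1)]
138 [(455, 110), (454, 110), (453, 110), (37
[... 483 characters left out ...]
, 134)]
145 [(503, 150), (499, 145), (497, 144), (496, 144), (494, 142), (490, 137)]
146 [(509, 154), (507, 153), (505, 152), (501, 147), (501, 148), (500, 148)]
147 [(516, 160), (512, 156), (513, 159), (510, 155), (507, 152), (505, 151)]
148 [(517, 158), (516, 158), (516, 159), (516, 160), (510, 153), (510, 154)]
149 [(512, 148), (511, 147), (511, 149), (516, 156), (510, 149), (509, 148)]
150 [(513, 145), (513, 146), (511, 143), (512, 147), (510, 146), (511, 148)]
151 [(515, 143), (515, 145), (513, 142), (513, 144), (512, 143), (512, 144)]
152 [(516, 141), (516, 142), (515, 142), (516, 144), (515, 144), (513, 143)]
153 [(502, 116), (509, 127), (506, 124), (516, 141), (516, 142), (515, 141)]
```

View pics/scene9.png

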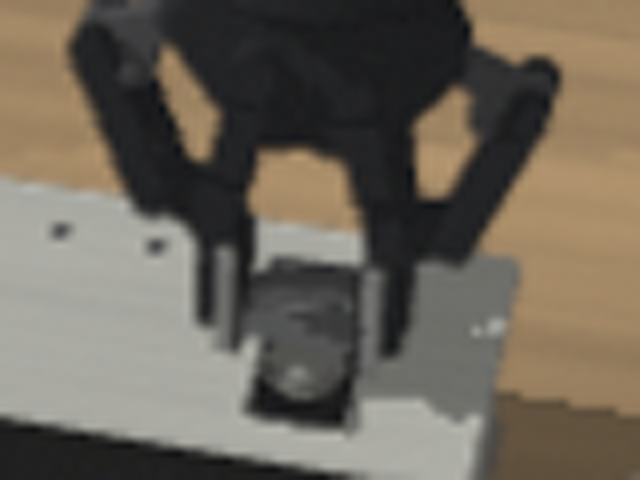

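The cap is at about 41° (corner at (516,141)) and the bumps are now roughly centred on the pads. Continuing with a firmer grip.

```bash
python3 - <<'E'
from sw2 import *
bot.move_gripper(28,40)
for th in (54,60,66,72,78,84,90):
    s=go(th,k=4)
    if abs(np.array(s["ft_force"])).max()>25 or s["grip_width"]<32.5: print("stop");break
look(10)
E
```

```text
54 [514.34 -34.59 110.1 ] F [9.6 5.1 6.2] M [ 0.77 -1.83  0.24] w 33.11 31.01
60 [512.84 -34.53 111.5 ] F [8.3 4.4 6.3] M [ 0.86 -1.58  0.2 ] w 33.31 31.26
66 [511.15 -34.77 112.53] F [7.4 2.9 5.1] M [-0.1  -1.27  0.57] w 33.48 31.51
72 [509.47 -34.55 113.38] F [6.1 4.  4.3] M [ 0.43 -1.08 -0.02] w 33.27 31.76
78 [507.46 -34.61 113.79] F [5.3 3.  4.8] M [ 0.04 -1.03  0.58] w 33.33 32.01
84 [504.8  -34.29 113.36] F [5.6 5.8 6. ] M [ 0.97 -1.05  0.12] w 33.01 32.27
90 [502.15 -34.56 112.66] F [5.3 1.3 3.6] M [-0.15 -0.87  0.55] w 33.41 32.52
134 [(469, 146), (362, 2), (358, -2), (361, 3), (355, -3), (359, 3)]
135 [(473, 147), (364, 0), (363, -1), (361, -1), (361, 0), (360, 0)]
136 [(473, 143), (367, -1), (367, 1), (364, -1), (364, 0), (363, -1)]
137 [(373, 1), (371, 1), (369, -1), (368, -1), (1007, 874), (366, -1)]
138 [(489, 158), (495, 167), (495, 168), (494, 168), (491, 165), (370, 0)]
139 [(491, 157), (492, 160), (494, 163), (496, 167), (495, 166), (454, 110)]
140 [(492, 154), (493, 157), (491, 154), (491, 156), (492, 158), (491, 158)]
141 [(496, 155), (495, 155), (495, 157), (493,
[... 254 characters left out ...]
, 151)]
145 [(490, 131), (479, 117), (502, 151), (502, 152), (501, 152), (500, 152)]
146 [(491, 128), (483, 118), (483, 119), (482, 120), (482, 120), (502, 150)]
147 [(488, 120), (485, 117), (485, 118), (477, 108), (482, 117), (484, 120)]
148 [(484, 111), (489, 118), (487, 117), (486, 117), (485, 116), (486, 120)]
149 [(490, 115), (491, 118), (490, 118), (489, 117), (488, 116), (488, 117)]
150 [(493, 114), (491, 114), (491, 115), (491, 116), (488, 112), (489, 116)]
151 [(497, 116), (501, 124), (500, 124), (499, 124), (493, 116), (493, 117)]
152 [(499, 116), (503, 123), (504, 125), (501, 123), (501, 123), (493, 113)]
153 [(501, 114), (506, 124), (507, 126), (506, 125), (504, 123), (498, 116)]
```

View pics/scene10.png

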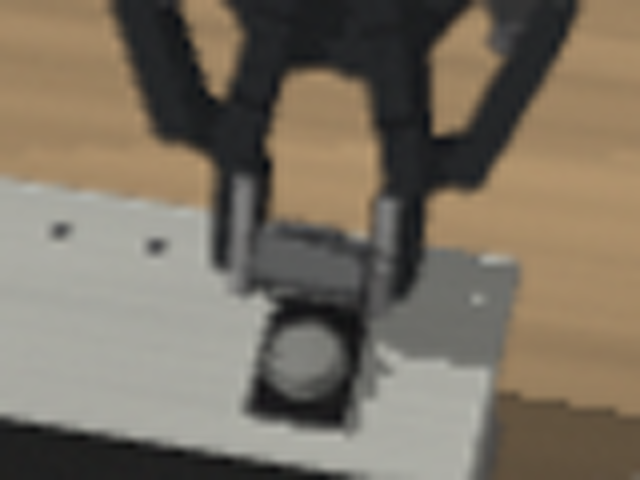

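Now about 65–68° by corner, tab and wall slope, with the bumps still on the pads. I'll add a little more tilt and travel for margin, checking that the joints stay continuous.

```bash
python3 - <<'E'
from sw2 import *
print(np.round(bot.read_state()["joint_positions"],2))
for th,ph in ((92,33),(95,35),(98,37)): print(np.round(bot.ik(*pose(th,k=4,phi=np.radians(ph))),2))
for th,ph in ((92,33),(95,35),(98,37)):
    s=go(th,k=4,phi=np.radians(ph),speed=15)
    if abs(np.array(s["ft_force"])).max()>25 or s["grip_width"]<32.5: print("stop");break
bot.dwell(.2)
look(11); rep('hold')
E
```

```text
[-0.19  0.08  2.13  0.21  0.42  1.23]
[-0.19  0.07  2.17  0.28  0.35  1.16]
[-0.2   0.06  2.19  0.35  0.3   1.09]
[-0.2   0.06  2.21  0.44  0.26  0.99]
92 [501.6  -34.01 112.53] F [ 4.3  4.5 -0.5] M [ 1.05 -0.21  0.1 ] w 32.72 32.83
95 [501.41 -34.   113.01] F [3.3 5.2 1.3] M [ 1.1  -0.43  0.14] w 33.19 33.08
98 [501.28 -33.96 113.59] F [4.3 5.4 2. ] M [ 1.04 -0.51  0.17] w 33.04 33.33
134 [(475, 153), (358, -3), (362, 4), (360, 2), (359, 2), (356, 0)]
135 [(475, 149), (487, 167), (363, 0), (361, -2), (360, -1), (359, -1)]
136 [(474, 144), (490, 168), (487, 165), (490, 170), (488, 168), (364, 0)]
137 [(488, 159), (486, 158), (488, 162), (488, 163), (488, 164), (366, -1)]
138 [(488, 156), (488, 157), (485, 155), (486, 157), (488, 160), (485, 157)]
139 [(490, 155), (490, 156), (489, 155), (489, 157), (488, 157), (488, 157)]
140 [(494, 156), (492, 155), (491, 155), (491, 155), (488, 153), (490, 157)]
141 [(495, 154), (494, 153), (493, 154), (493, 155), (493, 157), (494, 158)]
142 [(496, 152), (497, 155), (496, 154), (495, 154), (496, 156), (494, 154)]
143 [(489, 138), (475, 119), (497, 
[... 191 characters left out ...]
17)]
146 [(488, 125), (484, 120), (482, 118), (481, 118), (480, 117), (481, 120)]
147 [(487, 119), (485, 117), (485, 118), (478, 109), (484, 119), (482, 117)]
148 [(482, 108), (488, 117), (488, 118), (486, 116), (487, 119), (485, 118)]
149 [(493, 119), (491, 118), (490, 117), (489, 117), (487, 116), (488, 118)]
150 [(492, 114), (492, 114), (493, 117), (490, 115), (488, 113), (490, 116)]
151 [(494, 112), (500, 123), (500, 124), (500, 124), (494, 118), (494, 119)]
152 [(499, 116), (504, 124), (503, 125), (503, 124), (500, 122), (493, 113)]
153 [(502, 115), (505, 121), (507, 126), (504, 122), (504, 123), (498, 116)]
hold [501.39 -33.97 113.6 ] F [4.4 4.7 2. ] M [ 1.01 -0.49  0.12] w 33.15 33.58
```

View pics/scene11.png

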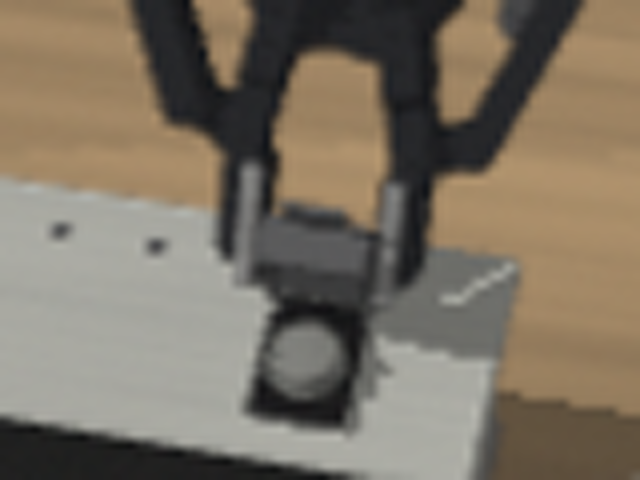

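Tilting worked: the corner is at (497,153), which gives about 74°, and the pads still bracket the cap. A short hold test, then hand in.

```bash
python3 - <<'E'
from sw2 import *
bot.dwell(1.0); rep('hold')
c=bot.read_camera("scene"); P=cloud(c)
for v in (137,139,141,142,143): print(v,[(int(P[v,u,0].round()),int(P[v,u,2].round())) for u in (235,237,239,241)])
c0=dict(np.load("scene0.npz")); d=cv2.absdiff(c0["image"],c["image"]).max(2)
for n,(x0,x1,y0,y1) in dict(spanner=(108,155,114,172),jar=(84,122,172,212),rack=(268,312,168,232),capb=(155,182,130,156),capc=(172,200,188,214)).items(): print(n,(d[y0:y1,x0:x1]>60).sum())
bot.finish_job()
E
```

```text
hold [501.39 -33.98 113.59] F [4.3 4.5 2.1] M [ 1.   -0.5   0.19] w 33.27 34.58
137 [(488, 160), (488, 162), (489, 165), (489, 166)]
139 [(491, 157), (489, 155), (489, 157), (488, 157)]
141 [(495, 155), (493, 154), (492, 153), (491, 154)]
142 [(497, 154), (496, 154), (495, 154), (494, 154)]
143 [(476, 120), (498, 153), (498, 154), (497, 153)]
spanner 0
jar 0
rack 0
capb 0
capc 0
the job is handed in; nothing more can be done
```

The near left bolt (a) is the loose one. Its cap is open to about 74°, measured from the depth image, and the gripper is still holding it. I handed the job in at about 34.6 s.

- **Taps:** bolt a slid down about 3.8 mm. The near right bolt (b) moved only 0.2 mm under about 8 N. I did not tap the far middle bolt (c), because a had already been found.
- **First swing:** the first attempt stalled at about 65° because the bumps crept across the pads. I lowered the cap again, regripped it, and swung it while tilting the tool about 37°. While lowering it the fingers jammed briefly: about 30 N sideways and 40 N vertical at the wrist, both on the finger side.
- **Last checks:** over a final 1 s hold, the cap's angle, the finger width (33.2 mm) and the forces (under 5 N) stayed steady. The spanner, the jar, the rack and the other two caps look unchanged from the first picture.
- **Disagreements:**
  - The fingertips were about 21–23 mm behind the reported TCP, not 19 mm ahead of it. I worked from the measured offset, and my first tap stopped short of cap b because of this.
  - The gripper read 33–34 mm across the bumps instead of 37 mm, probably because it holds them near the fingertips.
- **Bolt height:** during the first swing the upward pull briefly reached about 7 N, so bolt a may have crept up slightly. It measured fully down again before the second swing.

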